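# Set the numbering press to 5-2-4 and emboss the card

## Task

Set the numbering press to lot number 5-2-4 by rolling its three pip wheels, pressing on them only gently (never more than about 20 N), until the left wheel shows five pips squarely upward, the middle one two and the right one four (left and right as seen from the robot). Only then press the black plunger fully down to emboss the card and let it spring back up. Leave the cups, jar and tin around the press where they stand.

Things in the scene. Friction and masses are not known exactly. Their poses are not given: they have to be found in the camera images.
- bed: fixed green bed of the numbering press, block 210 x 210 x 50 mm (x -90 to 120, y -105 to 105 mm); origin on the table, z up, x towards the plunger side, y along the row of wheels (left wheel at +y). A grey head (x -48 to 108, y -85 to 85 mm) stands in it, set to a height that is NOT measured and differs each time: its deck lies 60 to 76 mm above the table
- under_left (a point): point on the bed's top (50 mm above the table) exactly below the left number wheel: white, 56 mm across, 26 mm wide, axle along the bed's y, six faces on the rim with 1 to 6 black pips, dark lines between faces. The wheel's top lies 63 to 79 mm above this point, depending on the head's unmeasured height, the same for all three wheels: it must be felt for
- under_middle (a point): the same point below the middle number wheel. Each wheel rides on a stiff spring: it yields downwards once pressed with about 2 N, then 1 mm for every 2.5 N, 12 mm at most. Closed fingertips pressed on the top with 6 to 10 N and moved along the bed's x roll it by friction; more than about 20 N would damage it
- under_right (a point): the same point below the right number wheel. The wheels stand 50 mm apart; steel cheeks 6 mm thick stand midway between them and outside the outer ones, x -25 to 25 mm, their tops 21 mm below the tops of the wheels
- under_plunger (a point): point on the bed's top exactly below the black round plunger, 36 mm across, that stands on the head behind the wheels; the plunger's top is 25 mm lower than the tops of the wheels
- wheel_left (a joint): angle of the left number wheel, rad. n pips are straight up at (n-1) x 1.047, so 0 is one pip and each further 1.047 brings up the next higher number. It grows as the top of the wheel moves towards the bed's +x. Stops at -0.3 and 5.54. Turning takes about 2.5 N along the rim; the wheel stays where it is left
- wheel_middle (a joint): angle of the middle number wheel, rad. n pips are straight up at (n-1) x 1.047, so 0 is one pip and each further 1.047 brings up the next higher number. It grows as the top of the wheel moves towards the bed's +x. Stops at -0.3 and 5.54. Turning takes about 2.5 N along the rim; the wheel stays where it is left
- wheel_right (a joint): angle of the right number wheel, rad. n pips are straight up at (n-1) x 1.047, so 0 is one pip and each further 1.047 brings up the next higher number. It grows as the top of the wheel moves towards the bed's +x. Stops at -0.3 and 5.54. Turning takes about 2.5 N along the rim; the wheel stays where it is left
- plunger (a joint): travel of the plunger, m: 0 up, 0.012 fully down. It takes 4 N to start it and 12 N to hold it fully down, and it springs back when let go
- cup_a: blue decorated cup, 72 mm across, 85 mm tall, origin under its centre, standing loose to the left of the press
- cup_b: blue decorated cup like the other, standing loose to the right of the press
- paint_jar: glass paint jar with white cap, 52 mm across, 55 mm tall, origin under its centre, loose, left of the press towards its far end
- pigment_tin: plain tin, 44 mm across, 50 mm tall, origin under its centre, loose, right of the press towards its far end

How it is judged:
By the outcome, as a careful person would: the job done as asked, in the order asked, and still so for the second after the job is handed in, with the robot touching nothing.
It also fails if it takes over 61 s, if anything falls off the work surface, if the arm or the gripper's body presses on something with over 40 N, if the wrist force passes 120 N, or if a joint passes its speed limit or range.

## Robot

A 7-joint arm with a two-finger parallel gripper is mounted at the origin on the work surface. World frame = base frame: x ahead of the robot, y to its left, z up, the work surface at z = 0. Lengths are in m, angles in rad, forces in N, time in s.
With the tool pointing down it reaches from about 0.4 to 0.85 m from the base axis. Payload 4.5 kg.
Tool frame: the origin (TCP) lies on the centre line of the jaws, within the pads' length; the fingertips stand 19 mm ahead of it and the grasp point (between the pads) is the TCP; z points along the fingers, x is the direction in which the jaws open and shut, and the axes are right-handed (so a half turn about z gives the same grasp; the last joint's range is limited). The gripper opens to 85 mm and grips with 20 to 120 N. Pads are 22 mm wide; open, the fingers measure 114 mm over their backs; the gripper's body (76 mm by 85 mm) begins 54 mm behind the grasp point. The pads swing forward as they close: fully open they stand 13 mm farther back than shut.
Start: joints at [1.24, 0.689, -0.195, 1.565, 0.157, 0.902, -0.215], TCP at [0.223, -0.584, 0.25] pointing down, gripper open.
Joint ranges: [-3.01, 3.01], [-0.46, 2.08], [-1.47, 1.51], [0.13, 2.56], [-1, 4.14], [0.04, 2.09], [-2.66, 2.66]. Speed limits (rad/s): [2.57, 2.57, 3.14, 3.14, 3.14, 3.14, 3.14].

## Interface

Orientations are given as a 3x3 rotation matrix whose columns are the frame's x, y, z axes.
In Python, from cell import * gives the robot as it stands. The module is installed in compiled form; this text tells all that it offers.
- The arm moves only by the tool step_arm, never from a script. Its argument "plan" is text: rows parted by semicolons, each of 4 numbers parted by spaces: the shift along the tool's x, y, z in mm, then the turn about the tool's z in rad. A call has 1 to 20 rows; each row shifts and turns the commanded pose from where the row before left it, along the tool's axes as they then stand; what a row does not reach is not made up. A row lasts 1/12 s, in which the tool goes at most 41.7 mm and 7.16 degrees, less where a joint would pass 70% of its speed; a pose out of reach is approached as far as the arm can. A call is refused whole if a number of a shift passes 41.7 or a number of a turn 0.125, either way. A call with a gripper value outside its range is refused whole. "jaw" is the opening in per cent of the stroke, from 0 (shut) to 100 (fully open), set as the call begins (left out, the last holds). The fingers move at their own pace and stop on an object; "grip_force" is the grip in N (left out, the last holds). Time passes only in rows, so rows that do not move let the fingers close. It gives the time, the measured TCP pose, the force and the opening at its end, in the units of the state.
- observe(): the state, without advancing time (a new reading comes with each control period).
- read_camera(name): name is "scene" or "top" or "wrist"; returns a dict with "pixels" (400x640x3 uint8, red, green, blue), "range_z" (400x640 float32, m along the optical axis (not along the pixel's ray), 0 where there is no reading), "K" (3x3 intrinsics, pixels), "R" (3x3) and "t" (3): a world point X has camera coordinates R X + t. Camera axes: x right, y down, z forward; pixel columns grow to the right and rows downward; lengths in m; the calibration is good to about 2 mm. A picture is of the moment at which its call begins.
- hand_in(): hands the job in, once; it reports no verdict.
Trained networks look in a picture, given as the dict that the camera call returned (one of the last four; its "shot" number tells which), for a name from the list of things; names that differ only in an ending like _2 or _b are one class to them, and where a whole thing is asked for, a point or a joint stands for the part that bears it (a point fixed in the world has none). Each returns a list of dicts, best first, with "score" (0 to 1); they miss things now and then, are a little off and sometimes report something else, mostly with a low value. They report only what shows in the picture. A call takes as long as a camera call.
- boxes_of(label, picture): "rect" ([centre column, centre row, width, height] in pixels, round what is visible of it).
- mark_of(label, picture): "pixel" ([column, row] in pixels: a listed point, or the origin of a listed thing).
The state is a dict: "t": time; "joint_pos": joint angles; "qvel": joint speeds; "tau": joint torques, N m; "tcp_pos": TCP position; "tool_rot": TCP orientation; "force": force on the tool from outside, world axes, zero at the start; "wrist_torque": the same for the moment, N m; "grip_width": finger opening in m.
Only numpy, scipy, OpenCV 4.12 (cv2) and the standard library are available. Lean on these libraries where they do the work, as an engineer would, in place of code of your own. Each camera call takes 0.05 s, during which the arm holds its last target. There are 200 camera calls.

## Working session

There is one attempt and no reset: what is moved stays moved. The work goes in short steps, Python scripts to look and compute and a tool call to move; the robot and the scene stay as the last step left them, time stands still between calls to the robot, and variables do not carry over. Pictures are saved under pics/ and viewed, about 8 in all and at most 12, crops included, and the job is handed in when it is done.

Besides the shell and the picture viewer there is one more tool, called after "Call:" as a command line: name --argument value ..., lists and objects as JSON in quotes. step_arm: Moves the arm, as the interface text tells. Its arguments: {"type":"object","properties":{"plan":{"type":"string"},"jaw":{"type":"number"},"grip_force":{"type":"number"}},"required":["plan"]}

```bash
mkdir -p pics; cat > h.py <<'E'
from cell import *
import numpy as np, cv2
def save(c,n,crop=None,s=1):
    p=c["pixels"][:,:,::-1]
    if crop: a,b,w,h=crop; p=p[b:b+h,a:a+w]
    cv2.imwrite("pics/"+n+".png",cv2.resize(p,None,fx=s,fy=s,interpolation=cv2.INTER_CUBIC))
def ray(c,px,z):
    d=c["R"].T@np.linalg.inv(c["K"])@np.array([px[0],px[1],1]); o=-c["R"].T@c["t"]
    return o+d*(z-o[2])/d[2]
def proj(c,X):
    q=c["K"]@(c["R"]@np.array(X)+c["t"]); return q[:2]/q[2]
E
python3 - <<'E'
from h import *
np.set_printoptions(precision=4,suppress=True)
s=observe(); print(s["t"],s["tcp_pos"],s["tool_rot"],s["force"])
for n in("top","scene"):
    c=read_camera(n); save(c,n+"1"); print(n,-c["R"].T@c["t"])
    for l,z in(("under_left",.05),("under_middle",.05),("under_right",.05),("under_plunger",.05),("bed",0),("cup_a",0),("paint_jar",0),("pigment_tin",0)):
        for m in mark_of(l,c)[:2]: print(l,m["score"],m["pixel"],ray(c,m["pixel"],z))
E
```

```text
0.0 [ 0.2227 -0.5833  0.2495] [[ 0.3568 -0.9342 -0.0008]
 [-0.9342 -0.3568  0.0016]
 [-0.0018  0.0001 -1.    ]] [-0.0525 -0.0181  0.6436]
top [0.4371 0.0631 0.9261]
under_plunger 0.81 [336.0, 177.1] [0.6097 0.0295 0.05  ]
bed 0.27 [273.8, 189.4] [0.5873 0.1684 0.    ]
cup_a 0.87 [419.3, 199.9] [ 0.5719 -0.1629  0.    ]
cup_a 0.57 [270.0, 256.5] [0.4362 0.1705 0.    ]
paint_jar 0.89 [271.6, 190.9] [0.5837 0.1733 0.    ]
pigment_tin 0.91 [405.9, 156.7] [ 0.6718 -0.1328  0.    ]
scene [ 1.0833 -0.386   0.5414]
under_right 0.94 [278.9, 237.7] [ 0.5525 -0.0447  0.05  ]
under_plunger 0.79 [324.9, 237.3] [0.6087 0.0278 0.05  ]
bed 0.65 [294.9, 241.4] [0.5308 0.0097 0.    ]
bed 0.25 [321.7, 198.6] [0.4337 0.1661 0.    ]
cup_a 0.68 [231.2, 291.4] [ 0.5761 -0.1704  0.    ]
cup_a 0.56 [324.2, 196.1] [0.4285 0.1788 0.    ]
paint_jar 0.71 [365.3, 224.4] [0.5817 0.1741 0.    ]
pigment_tin 0.86 [276.2, 308.3] [ 0.6622 -0.1288  0.    ]
```

```bash
python3 - <<'E'
import cv2,numpy as np
a=cv2.imread("pics/top1.png")[90:310,220:480];b=cv2.imread("pics/scene1.png")[150:350,180:420]
a=cv2.resize(a,(650,550),interpolation=cv2.INTER_CUBIC)
cv2.imwrite("pics/a.png",a);cv2.imwrite("pics/b.png",cv2.resize(b,None,fx=3,fy=3,interpolation=cv2.INTER_CUBIC))
E
```

```text
(no output)
```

View pics/a.png

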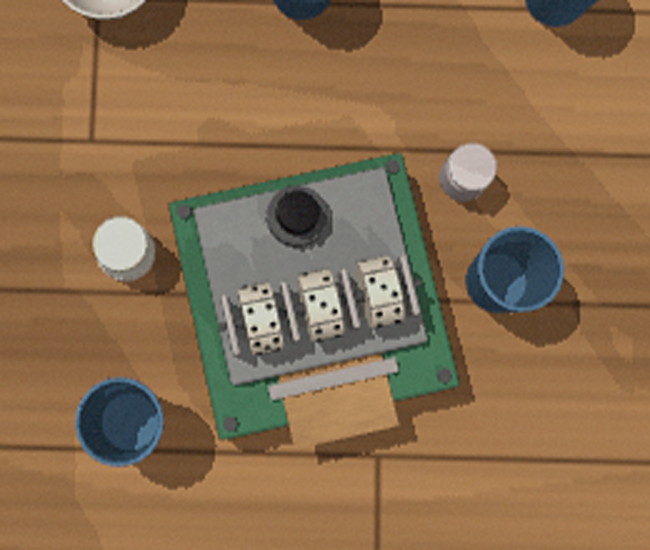

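View pics/b.png

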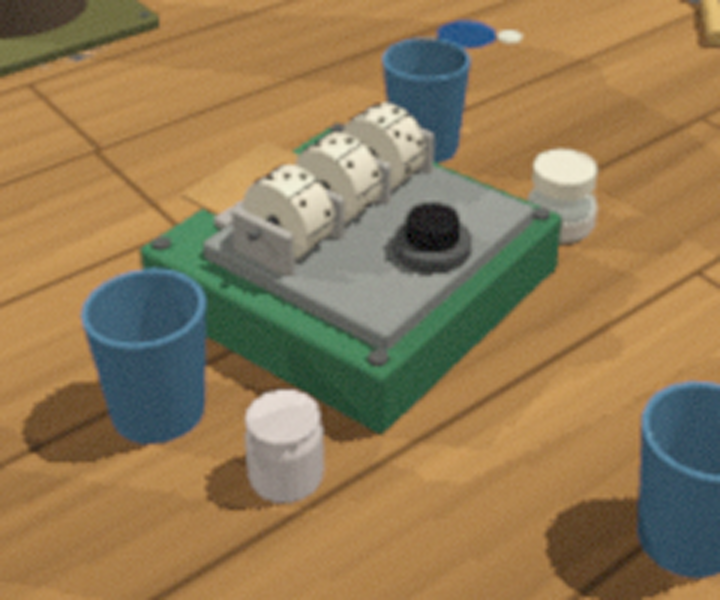

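Top view: the wheels show about 4, 3 and 3 (crop pixels 262,318 / 322,305 / 382,290), with the plunger at (298,212) and the bed corners clear. Next I'll fit the bed pose from the top depth and find the wheel angles from pip positions.

```bash
python3 - <<'E'
from h import *
np.set_printoptions(precision=4,suppress=True)
c=read_camera("top")
px=np.array([(172,202),(402,155),(458,385),(222,440)])/2.5+[220,90]
W=np.array([ray(c,p,.05)[:2] for p in px]); print(W)
L=np.array([(120,105),(120,-105),(-90,-105),(-90,105)])/1000
mL,mW=L.mean(0),W.mean(0)
U,S,V=np.linalg.svd((L-mL).T@(W-mW)); R=(V.T@U.T); t=mW-R@mL
print("origin",t,"yaw",np.arctan2(R[1,0],R[0,0]),"resid mm",1000*((L@R.T+t)-W))
# depth: points in bed frame
K=c["K"];z=c["range_z"];v,u=np.mgrid[0:400,0:640]
P=np.stack([(u-K[0,2])/K[0,0]*z,(v-K[1,2])/K[1,1]*z,z],-1).reshape(-1,3); P=P[z.ravel()>0]
X=(P-c["t"])@c["R"]; B=(X[:,:2]-t)@R
def reg(x0,x1,y0,y1): 
    m=(B[:,0]>x0)&(B[:,0]<x1)&(B[:,1]>y0)&(B[:,1]<y1); return X[m,2]
for y in(.05,0,-.05): 
    r=reg(-.006,.006,y-.008,y+.008); print("wheeltop",len(r),np.median(r))
print("deck",np.median(reg(.05,.1,-.08,-.04)),"bed",np.median(reg(-.08,-.06,-.1,-.08)),np.median(reg(.11,.118,-.1,.1)))
m=(X[:,2]>.085)&(X[:,2]<.11)&(B[:,0]>.03)&(B[:,0]<.11)&(abs(B[:,1])<.06); print("plunger",len(B[m]),B[m].mean(0),np.median(X[m,2]))
m=(X[:,2]>.11)&(abs(B[:,0])<.05)&(abs(B[:,1])<.09)
for y in(.05,0,-.05):
    k=m&(abs(B[:,1]-y)<.02);print("wheel ctr",np.sum(k),(B[k].min(0)+B[k].max(0))/2)
np.savez("bed.npz",R=R,t=t)
E
```

```text
[[ 0.6208  0.132 ]
 [ 0.6681 -0.0673]
 [ 0.4694 -0.1157]
 [ 0.4185  0.0827]]
origin [0.5296 0.0043] yaw 0.24054707070568052 resid mm [[ 0.3731  2.915 ]
 [ 3.0825 -1.7453]
 [-2.1439 -3.394 ]
 [-1.3117  2.2243]]
wheeltop 50 0.1154557296667431
wheeltop 48 0.11540339832722962
wheeltop 48 0.1156245725856239
deck 0.06253338448293455 bed 0.05021825173136336 0.050564824020582724
plunger 229 [0.08   0.0017] 0.09043648152051759
wheel ctr 221 [0.0012 0.0513]
wheel ctr 214 [0.0007 0.0015]
wheel ctr 216 [ 0.0014 -0.0486]
```

Call:
step_arm --plan "0 0 0 0.1238; -31 -27 0 0; -31 -27 0 0; -31 -27 0 0; -31 -27 0 0; -31 -27 0 0; -31 -27 0 0; -31 -27 0 0; -31 -27 0 0; -31 -27 0 0; -31 -27 0 0; -31 -27 0 0; -31 -27 0 0; -31 -27 0 0; -31 -27 0 0; -31 -27 0 0; -31 -27 0 0; 0 0 0 0; 0 0 0 0" --jaw 0 --grip_force 40

```text
t: 2.53
tcp_pos: [0.5252, 0.0044, 0.2503]
tool_rot: [[0.245, -0.97, 0.001], [-0.97, -0.245, 0.002], [-0.001, -0.002, -1.0]]
force: [-0.1, -0.2, -0.3]
grip_width: -0.0004
```

```bash
cat >> h.py <<'E'
np.set_printoptions(precision=4,suppress=True)
_b=np.load("bed.npz"); BR,bt=_b["R"],_b["t"]
def st():
    s=observe(); p=s["tcp_pos"]; b=(p[:2]-bt)@BR; f=s["force"].copy(); f[:2]=f[:2]@BR
    x=s["tool_rot"][:,0]; yaw=np.arctan2(x[1],x[0])
    print("t",round(s["t"],2),"tcp bed mm",b*1000,"z",p[2]*1000,"yaw",yaw,"want",np.arctan2(BR[1,0],BR[0,0])-np.pi/2,"tz",s["tool_rot"][:,2],"F",f,"w",s["grip_width"])
E
python3 - <<'E'
from h import *
st()
c=read_camera("wrist"); save(c,"w1"); print(-c["R"].T@c["t"])
for l,z in(("under_left",.05),("under_middle",.05),("under_right",.05),("under_plunger",.05)):
    for m in mark_of(l,c)[:1]: print(l,m["score"],m["pixel"],(ray(c,m["pixel"],z)[:2]-bt)@BR)
E
```

```text
t 2.53 tcp bed mm [-4.2839  1.1489] z 250.28336265141255 yaw -1.323432612105763 want -1.330249256089216 tz [ 0.0012  0.0015 -1.    ] F [-0.1044 -0.1523 -0.3222] w -0.00040684573997799687
[0.5964 0.0231 0.374 ]
```

View pics/w1.png

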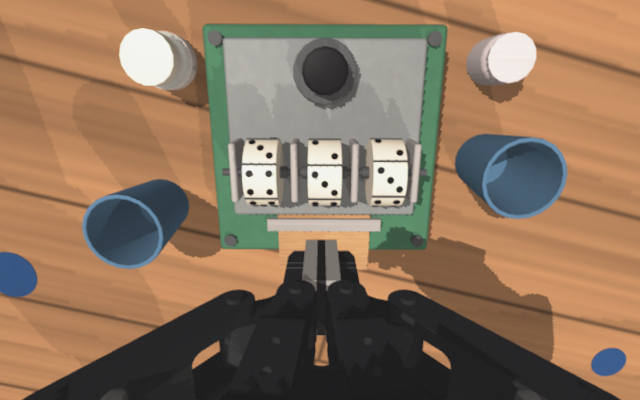

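The wrist view shows the wheels as 4, 3 and 3 (pixels 262,180 / 325,180 / 388,178), turned so that the separator line lies at about row 162, with the plunger at (325,70). I'll refine the bed frame from this and unwrap the wheels.

```bash
cat >> h.py <<'E'
def cloud(c):
    K=c["K"];z=c["range_z"];v,u=np.mgrid[0:400,0:640]
    P=np.stack([(u-K[0,2])/K[0,0]*z,(v-K[1,2])/K[1,1]*z,z],-1).reshape(-1,3); P=P[z.ravel()>0]
    X=(P-c["t"])@c["R"]; return np.c_[(X[:,:2]-bt)@BR,X[:,2]]
def unwrap(c,ztop,xc,ycs,n):
    out=[]; g=c["pixels"].astype(np.float32); ph=np.radians(np.arange(-80,70.1,.5)); res=[]
    for yc in ycs:
        y=np.linspace(-.0125,.0125,51); PH,Y=np.meshgrid(ph,y,indexing="ij")
        B=np.stack([xc+.028*np.sin(PH),yc+Y],-1); X=np.concatenate([B@BR.T+bt,(ztop-.028+.028*np.cos(PH))[...,None]],-1)
        q=(X@c["R"].T+c["t"])@c["K"].T; q=(q[...,:2]/q[...,2:]).astype(np.float32)
        im=cv2.remap(g,q[...,0],q[...,1],cv2.INTER_LINEAR)[::-1,::-1]; out+=[cv2.resize(im,(153,602)),np.zeros((602,20,3))]
        s=im[:,8:43].max(2).mean(1)[::-1]   # brightness along phi; deep dips = lines
        # line: whole row dark
        r=np.percentile(im[:,8:43].max(2),75,axis=1)[::-1]; r=r-cv2.blur(r[:,None],(1,31)).ravel()
        k=[i for i in range(4,len(r)-4) if r[i]==r[i-4:i+5].min() and r[i]<-12]; res.append([(np.degrees(ph[i]).round(1),int(r[i])) for i in k])
    I=np.hstack(out)
    for d in range(-80,71,10): cv2.line(I,(0,int((70-d)*4)),(8 if d else 560,int((70-d)*4)),(255,0,0),1)
    cv2.imwrite("pics/"+n+".png",I[:,:,::-1]); return res
E
python3 - <<'E'
from h import *
from scipy.optimize import least_squares
c=read_camera("wrist")
px=[(205,25),(447,25),(429,249),(222,247)]
W=[(ray(c,p,.05)[:2]-bt)@BR*1000 for p in px]; print("corners",W)
B=cloud(c)
for y in(.05,0,-.05):
    m=(B[:,2]>.097)&(abs(B[:,0])<.035)&(abs(B[:,1]-y)<.02)
    Q=B[m]; f=least_squares(lambda p:np.hypot(Q[:,0]-p[0],Q[:,2]-p[1])-.028,[0,.088],loss="soft_l1",f_scale=.001)
    print("wheel",len(Q),"xc",f.x[0],"top",f.x[1]+.028,"yc",(np.percentile(Q[:,1],2)+np.percentile(Q[:,1],98))/2, "rms",np.sqrt(np.mean(f.fun**2)))
m=(B[:,2]>.085)&(B[:,2]<.1)&(B[:,0]>.05)&(B[:,0]<.11)&(abs(B[:,1])<.04); Q=B[m]; print("plunger",(Q.min(0)+Q.max(0))/2,np.ptp(Q,0),Q.mean(0))
print("deck",np.median(B[(B[:,0]>.05)&(B[:,0]<.1)&(B[:,1]>.05)&(B[:,1]<.08),2]))
E
```

```text
corners [array([118.8151,  93.8636]), array([ 118.1561, -110.1163]), array([ -88.7588, -112.4829]), array([-85.62  ,  96.7826])]
wheel 10990 xc 0.008230295717854606 top 0.3049271228420654 yc 0.04521660088418447 rms 0.06358409820713004
wheel 21871 xc 0.025843850637403725 top 0.3141701069088897 yc -0.0001967127232478938 rms 0.04696219131759402
wheel 13007 xc 0.010387490499353376 top 0.3042558681397348 yc -0.04583135558875317 rms 0.05805769819908011
plunger [0.0842 0.0002 0.0893] [0.0347 0.0355 0.0062] [0.0841 0.0001 0.0901]
deck 0.062199902218103814
```

```bash
python3 - <<'E'
from h import *
from scipy.optimize import least_squares
c=read_camera("wrist"); print(c["K"],c["R"]@np.block([[BR,np.zeros((2,1))],[np.zeros((1,2)),np.ones((1,1))]]), (c["range_z"]>0).mean())
print("plunger ray",(ray(c,(325,70),.09)[:2]-bt)@BR, "range",c["range_z"][70,325])
B=cloud(c); tops=[]
for y in(.05,0,-.05):
    m=(B[:,2]>.097)&(B[:,2]<.12)&(abs(B[:,0])<.035)&(abs(B[:,1]-y)<.02)
    Q=B[m]; f=least_squares(lambda p:np.hypot(Q[:,0]-p[0],Q[:,2]-p[1])-.028,[0,.088],loss="soft_l1",f_scale=.001)
    print("wheel",len(Q),"xc",f.x[0],"top",f.x[1]+.028,"yc",(np.percentile(Q[:,1],2)+np.percentile(Q[:,1],98))/2, "rms",np.sqrt(np.mean(f.fun**2)))
m=(B[:,2]>.045)&(B[:,2]<.055); Q=B[m]; print("bed",np.percentile(Q,1,axis=0),np.percentile(Q,99,axis=0))
E
```

```text
[[350.5759   0.     320.8893]
 [  0.     350.5759 193.884 ]
 [  0.       0.       1.    ]] [[-0.0034 -1.      0.0017]
 [-0.9582  0.0037  0.2862]
 [-0.2862 -0.0007 -0.9582]] 0.9958203125
plunger ray [ 0.0809 -0.0065] range 0.26709798
wheel 2263 xc 0.0039007932404803076 top 0.11497032961265485 yc 0.04948217124549689 rms 0.002116962708945537
wheel 2100 xc 0.003972188263777248 top 0.11515077441853268 yc 5.522414479373905e-05 rms 0.000677605844320906
wheel 2237 xc 0.0041654339076949735 top 0.11507768444678404 yc -0.04962684826669775 rms 0.0019920152161962603
bed [-0.0938 -0.1954  0.0461] [0.123  0.2037 0.0549]
```

```bash
python3 - <<'E'
from h import *
st()
c=read_camera("wrist"); o=-c["R"].T@c["t"]; print(o,(o[:2]-bt)@BR)
d=np.linalg.inv(c["K"])@[325,70,1]; dw=c["R"].T@d; print(d,dw,o+dw*.267, ray(c,(325,70),.09),bt,BR)
print(((o+dw*.267)[:2]-bt)@BR)
g=c["pixels"].max(2); m=(g[40:110,280:370]<45); v,u=np.nonzero(m); print("black px",u.mean()+280,v.mean()+40)
E
```

```text
t 2.88 tcp bed mm [-6.8662 -3.3291] z 250.3843908929203 yaw -1.3321747850839172 want -1.330249256089216 tz [-0.0001 -0.0006 -1.    ] F [0.145  0.0555 0.202 ] w -7.452371323457194e-05
[0.5953 0.0178 0.374 ] [ 0.067  -0.0026]
[ 0.0117 -0.3534  1.    ] [ 0.0542 -0.0006 -1.0593] [0.6098 0.0176 0.0911] [0.6099 0.0176 0.09  ] [0.5296 0.0043] [[ 0.9712 -0.2382]
 [ 0.2382  0.9712]]
[ 0.081  -0.0062]
black px 325.35858585858585 76.87878787878788
```

```bash
python3 - <<'E'
from h import *
for i in range(4):
    c=read_camera("wrist"); st(); o=-c["R"].T@c["t"]; print("cam",(o[:2]-bt)@BR*1000)
    B=cloud(c); m=(B[:,2]>.085)&(B[:,2]<.1)&(B[:,0]>.05)&(B[:,0]<.12)&(abs(B[:,1])<.04); Q=B[m]; print(" plunger",(Q.min(0)+Q.max(0))/2)
    z=c["range_z"]; v,u=np.nonzero(m.reshape(400,640)) if len(m)==256000 else (np.zeros(1),)*2; 
    g=c["pixels"].max(2).astype(int); w=(g[130:210,225:440]>150).sum(0); u=np.nonzero(w>25)[0]+225; print(" white cols",u.min(),u.max())
E
```

```text
t 2.98 tcp bed mm [-6.5542 -2.7962] z 250.3772866691127 yaw -1.3312564798467772 want -1.330249256089216 tz [ 0.     -0.0002 -1.    ] F [-0.1314  0.2095  0.0914] w -0.00022202689372031334
cam [67.1495 -2.3358]
 plunger [0.084  0.0002 0.0893]
 white cols 225 439
t 3.03 tcp bed mm [-6.4601 -2.6325] z 250.36813456872054 yaw -1.3309226924876039 want -1.330249256089216 tz [ 0.0001 -0.0002 -1.    ] F [-0.337  -0.1541  0.0293] w -0.00018906860177977223
cam [67.2739 -2.0811]
 plunger [0.0841 0.0001 0.0894]
 white cols 225 439
t 3.08 tcp bed mm [-6.3344 -2.4531] z 250.3634489869175 yaw -1.3305843073720243 want -1.330249256089216 tz [ 0.0001 -0.0001 -1.    ] F [-0.549   0.166  -0.0224] w -0.00020149698604581107
cam [67.3787 -1.8515]
 plunger [0.0843 0.0004 0.0893]
 white cols 225 439
t 3.13 tcp bed mm [-6.2898 -2.2826] z 250.32813396379484 yaw -1.330278842770291 want -1.330249256089216 tz [ 0.0001 -0.     -1.    ] F [ 0.1744 -0.0517  0.3437] w -9.116820856926752e-05
cam [67.4631 -1.6568]
 plunger [0.0844 0.0002 0.0892]
 white cols 225 439
```

```bash
python3 - <<'E'
from h import *
bt=bt+BR@[.0037,0]; np.savez("bed.npz",R=BR,t=bt)
E
python3 - <<'E'
from h import *
c=read_camera("wrist"); st()
print(unwrap(c,.115,0.0003,(.05,0,-.05),"u1"))
E
```

```text
t 3.18 tcp bed mm [-9.9407 -2.2081] z 250.3168661544124 yaw -1.3300888182730848 want -1.330249256089216 tz [ 0.0001 -0.     -1.    ] F [ 0.54    0.1271 -0.8702] w -0.00011576225963512194
[[(np.float64(-37.5), -76), (np.float64(24.5), -111)], [(np.float64(-38.0), -92), (np.float64(23.0), -92)], [(np.float64(-30.5), -107), (np.float64(30.5), -107)]][ WARN:0@1.161] global loadsave.cpp:1063 imwrite_ Unsupported depth image for selected encoder is fallbacked to CV_8U.
```

View pics/u1.png

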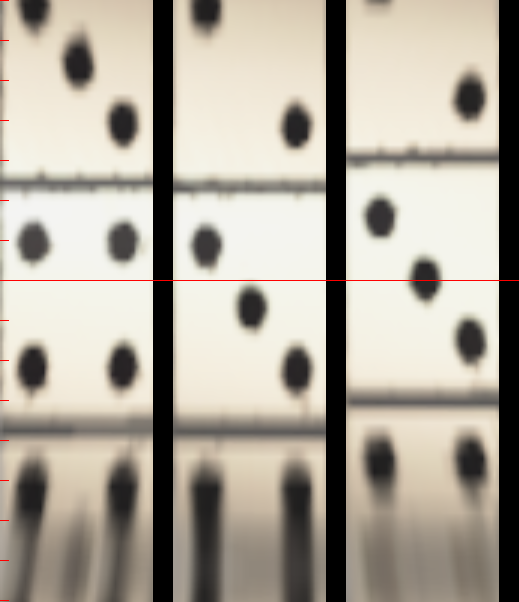

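The unwrap is clear. Left: the 4 sits 6.5° towards −x, so it needs +66.5° (32.5 mm of rim). Middle: the 3 sits 7° towards −x, so it needs −53° (−25.9 mm). Right: the 3 is at 0°, so it needs +60° (29.3 mm). I'll start with the middle wheel.

Call:
step_arm --plan "-2 -17 12 0; 0 0 20 0; 0 0 20 0; 0 0 20 0; 0 0 15 0; 0 0 10 0; 0 0 8 0; 0 0 0 0; 0 0 0 0; 0 0 0 0; 0 0 0 0; 0 0 0 0"

```text
t: 4.18
tcp_pos: [0.5407, 0.0069, 0.1461]
tool_rot: [[0.239, -0.971, 0.002], [-0.971, -0.239, 0.0], [0.0, -0.002, -1.0]]
force: [-0.2, -0.3, 1.2]
grip_width: -0.0002
```

```bash
python3 -c "
from h import *
st()"
```

```text
t 4.18 tcp bed mm [ 7.6241 -0.1375] z 146.0616049662301 yaw -1.3298371442096855 want -1.330249256089216 tz [ 0.0016  0.     -1.    ] F [-0.2939 -0.2384  1.1554] w -0.0002074097910227095
```

Call:
step_arm --plan "0 0 4 0; 0 0 4 0; 0 0 2 0; 0 0 1 0; 0 0 1 0; 0 0 0 0; 0 0 0 0; 0 0 0 0"

```text
t: 4.85
tcp_pos: [0.54, 0.0069, 0.1335]
tool_rot: [[0.239, -0.971, -0.0], [-0.971, -0.239, -0.0], [0.0, 0.0, -1.0]]
force: [-1.8, 0.3, 4.2]
grip_width: 0.0001
```

Call:
step_arm --plan "0 0 0.7 0; 0 0 0.8 0; 0 0 0 0; 0 0 0 0; 0 0 0 0"

```text
t: 5.27
tcp_pos: [0.54, 0.0069, 0.1321]
tool_rot: [[0.239, -0.971, -0.0], [-0.971, -0.239, -0.0], [0.0, 0.0, -1.0]]
force: [-2.4, -0.6, 8.4]
grip_width: -0.0003
```

Call:
step_arm --plan "0 1 0 0; 0 1.5 0 0; 0 1.5 0 0; 0 1.5 0 0; 0 1.5 0 0; 0 1.5 0 0; 0 1.5 0 0; 0 1.5 0 0; 0 1.5 0 0; 0 1 0 0; 0 0 0 0; 0 0 0 0; 0 0 0 0; 0 0 0 0"

```text
t: 6.43
tcp_pos: [0.5294, 0.0043, 0.1327]
tool_rot: [[0.239, -0.971, 0.006], [-0.971, -0.239, 0.001], [0.0, -0.006, -1.0]]
force: [2.2, 0.6, 5.4]
grip_width: 0.0002
```

```bash
python3 -c "
from h import *
st()
c=read_camera('wrist'); save(c,'w2')
print(unwrap(c,.113,0.0003,(.05,0,-.05),'u2'))" 2>/dev/null
```

```text
t 6.43 tcp bed mm [-3.9501 -0.0262] z 132.68804784332 yaw -1.3294173408636833 want -1.330249256089216 tz [ 0.0063  0.0011 -1.    ] F [2.2343 0.0666 5.3605] w 0.00018161521095752997
[[(np.float64(-72.0), -36), (np.float64(-43.5), -48), (np.float64(22.5), -106)], [(np.float64(-38.0), -15), (np.float64(10.5), -43), (np.float64(60.5), -96)], [(np.float64(-33.5), -62), (np.float64(28.5), -118)]]
```

Call:
step_arm --plan "0 1 0.4 0; 0 1.5 0.2 0; 0 1.5 0 0; 0 1.5 0 0; 0 1 0 0; 0 0 0 0; 0 0 0 0; 0 0 0 0"

```text
t: 7.15
tcp_pos: [0.523, 0.0027, 0.1321]
tool_rot: [[0.239, -0.971, 0.006], [-0.971, -0.239, 0.001], [0.0, -0.006, -1.0]]
force: [1.7, -0.4, 7.5]
grip_width: 0.0001
```

```bash
python3 -c "
from h import *
st()"
```

```text
t 7.15 tcp bed mm [-10.5244  -0.0577] z 132.14288107305052 yaw -1.3294040861660277 want -1.330249256089216 tz [ 0.0062  0.0011 -1.    ] F [ 1.5293 -0.7649  7.4706] w 0.00010964177552221035
```

Call:
step_arm --plan "0 0 -5 0; 0 0 -20 0; 0 10 -30 0; 0 0 -30 0; 0 0 -20 0; 0 0 0 0; 0 0 0 0; 0 0 0 0; 0 0 0 0; 0 0 0 0"

```text
t: 7.98
tcp_pos: [0.5098, -0.0004, 0.235]
tool_rot: [[0.239, -0.971, -0.003], [-0.971, -0.239, -0.0], [-0.0, 0.003, -1.0]]
force: [-0.1, -1.0, 0.5]
grip_width: 0.0
```

```bash
python3 -c "
from h import *
st()
c=read_camera('wrist')
print(unwrap(c,.115,0.0003,(.05,0,-.05),'u3'))" 2>/dev/null
```

```text
t 7.98 tcp bed mm [-24.1285   0.1155] z 235.02267760007123 yaw -1.329645217918922 want -1.330249256089216 tz [-0.0026 -0.0003 -1.    ] F [-0.3744 -0.9182  0.5273] w 1.0863954460295338e-05
[[(np.float64(-37.0), -103), (np.float64(24.5), -111)], [(np.float64(-12.5), -108), (np.float64(47.5), -107)], [(np.float64(-30.5), -109), (np.float64(30.5), -113)]]
```

Call:
step_arm --plan "0 -15 20 0; 0 -14 30 0; 0 0 25 0; 0 0 15 0; 0 0 5 0; 0 0 0 0; 0 0 0 0; 0 0 0 0; 0 0 0 0; 0 0 3 0; 0 0 3 0; 0 0 2 0; 0 0 1 0; 0 0 1 0; 0 0 0 0; 0 0 0 0; 0 0 0 0"

```text
t: 9.45
tcp_pos: [0.539, 0.0065, 0.1319]
tool_rot: [[0.239, -0.971, 0.001], [-0.971, -0.239, -0.0], [0.0, -0.001, -1.0]]
force: [-1.3, 0.5, 8.1]
grip_width: 0.0003
```

```bash
python3 -c "
from h import *
st()"
```

```text
t 9.45 tcp bed mm [ 5.9213 -0.095 ] z 131.92975502980198 yaw -1.3298448299972456 want -1.330249256089216 tz [ 0.001  -0.0001 -1.    ] F [-1.1146  0.8375  8.0596] w 0.00033780141066950485
```

Call:
step_arm --plan "0 1 0 0; 0 1.5 0 0; 0 1.5 0 0; 0 1.5 0 0; 0 1.5 0 0; 0 1.5 0 0; 0 1.5 0 0; 0 0.5 0 0; 0 0 0 0; 0 0 0 0; 0 0 0 0; 0 0 0 0"

```text
t: 10.45
tcp_pos: [0.5312, 0.0046, 0.1324]
tool_rot: [[0.239, -0.971, 0.006], [-0.971, -0.239, 0.001], [0.001, -0.006, -1.0]]
force: [3.0, 0.7, 6.0]
grip_width: -0.0001
```

```bash
python3 -c "
from h import *
st()"
```

```text
t 10.45 tcp bed mm [-2.1842 -0.138 ] z 132.3549693898896 yaw -1.329585878898942 want -1.330249256089216 tz [ 0.006   0.0009 -1.    ] F [3.0475 0.0166 6.0479] w -7.94032775537459e-05
```

Call:
step_arm --plan "0 0.6 0 0; 0 0 0 0; 0 0 0 0; 0 0 -5 0; 0 0 -20 0; 0 5 -30 0; 0 0 -30 0; 0 0 -20 0; 0 0 0 0; 0 0 0 0; 0 0 0 0; 0 0 0 0; 0 0 0 0"

```text
t: 11.53
tcp_pos: [0.5222, 0.0027, 0.235]
tool_rot: [[0.239, -0.971, -0.003], [-0.971, -0.239, -0.0], [-0.0, 0.003, -1.0]]
force: [-0.1, -0.2, -0.0]
grip_width: -0.0005
```

```bash
python3 -c "
from h import *
st()
c=read_camera('wrist')
print(unwrap(c,.115,0.0003,(.05,0,-.05),'u4'))" 2>/dev/null
```

```text
t 11.53 tcp bed mm [-11.3404   0.1364] z 235.01595651734212 yaw -1.3296385733786895 want -1.330249256089216 tz [-0.0027 -0.0003 -1.    ] F [-0.1295 -0.1714 -0.0331] w -0.0005447543615095651
[[(np.float64(-38.0), -69), (np.float64(24.5), -102)], [(np.float64(-31.0), -103), (np.float64(30.0), -108)], [(np.float64(-29.0), -87), (np.float64(30.5), -113)]]
```

Call:
step_arm --plan "25 -2 20 0; 25 0 30 0; 0 0 25 0; 0 0 15 0; 0 0 5 0; 0 0 0 0; 0 0 0 0; 0 0 0 0; 0 0 0 0; 0 0 0 0; 0 0 3 0; 0 0 3 0; 0 0 2 0; 0 0 1 0; 0 0 1 0; 0 0 0 0; 0 0 0 0; 0 0 0 0"

```text
t: 13.08
tcp_pos: [0.5371, -0.0454, 0.1318]
tool_rot: [[0.239, -0.971, 0.001], [-0.971, -0.239, -0.0], [0.0, -0.001, -1.0]]
force: [-1.2, 1.1, 8.0]
grip_width: -0.0002
```

```bash
python3 -c "
from h import *
st()"
```

```text
t 13.08 tcp bed mm [ -8.2587 -50.0647] z 131.8386938954403 yaw -1.3297572823742985 want -1.330249256089216 tz [ 0.0007 -0.0001 -1.    ] F [-0.9     1.3664  8.0459] w -0.0001646588810020461
```

Call:
step_arm --plan "0 -1 0 0; 0 -1.5 0 0; 0 -1.5 0 0; 0 -1.5 0 0; 0 -1.5 0 0; 0 -1.5 0 0; 0 -1.5 0 0; 0 -1.5 0 0; 0 -1.5 0 0; 0 -1.5 0 0; 0 -1.5 0 0; 0 -1 0 0; 0 0 0 0; 0 0 0 0; 0 0 0 0"

```text
t: 14.33
tcp_pos: [0.5532, -0.0414, 0.1318]
tool_rot: [[0.239, -0.971, -0.0], [-0.971, -0.239, -0.0], [0.0, 0.0, -1.0]]
force: [-2.1, 0.1, 8.5]
grip_width: 0.0003
```

```bash
python3 -c "
from h import *
st()"
```

```text
t 14.33 tcp bed mm [  8.2842 -50.0064] z 131.76491390703708 yaw -1.329906986832653 want -1.330249256089216 tz [-0.0003 -0.0002 -1.    ] F [-2.0122  0.5674  8.5291] w 0.0002826356690197513
```

Call:
step_arm --plan "0 0 -5 0; 0 0 -10 0; 0 10 0 0; 0 8 0 0; 0 0 0 0; 0 0 0 0; 0 0 0 0; 0 0 5 0; 0 0 5 0; 0 0 3 0; 0 0 1 0; 0 0 1 0; 0 0 0 0; 0 0 0 0; 0 0 0 0"

```text
t: 15.58
tcp_pos: [0.5363, -0.0454, 0.1317]
tool_rot: [[0.239, -0.971, 0.001], [-0.971, -0.239, -0.0], [0.0, -0.001, -1.0]]
force: [-2.2, -0.1, 8.6]
grip_width: 0.0004
```

```bash
python3 -c "
from h import *
st()"
```

```text
t 15.58 tcp bed mm [ -9.0964 -49.9378] z 131.66028871565678 yaw -1.3295981445527671 want -1.330249256089216 tz [ 0.0007 -0.     -1.    ] F [-2.1976  0.4393  8.5843] w 0.0003642489649952561
```

Call:
step_arm --plan "0 -1 0 0; 0 -1.5 0 0; 0 -1.5 0 0; 0 -1.5 0 0; 0 -1.5 0 0; 0 -1.5 0 0; 0 -1.5 0 0; 0 -1.5 0 0; 0 -1 0 0; 0 0 0 0; 0 0 0 0; 0 0 0 0"

```text
t: 16.58
tcp_pos: [0.5477, -0.0426, 0.1316]
tool_rot: [[0.239, -0.971, -0.001], [-0.971, -0.239, -0.0], [0.0, 0.001, -1.0]]
force: [-2.7, 0.0, 8.1]
grip_width: 0.0
```

```bash
python3 -c "
from h import *
st()"
```

```text
t 16.58 tcp bed mm [  2.6456 -49.9015] z 131.55052307655166 yaw -1.3297257523196169 want -1.330249256089216 tz [-0.0009 -0.0002 -1.    ] F [-2.6564  0.6713  8.1089] w 1.659339426830383e-05
```

Call:
step_arm --plan "0 0 -5 0; 0 0 -20 0; 0 6 -30 0; -25 6 -30 0; -25 0 -20 0; 0 0 0 0; 0 0 0 0; 0 0 0 0; 0 0 0 0; 0 0 0 0"

```text
t: 17.42
tcp_pos: [0.5241, 0.0018, 0.2351]
tool_rot: [[0.237, -0.972, -0.002], [-0.972, -0.237, -0.001], [0.0, 0.002, -1.0]]
force: [0.8, -0.4, 0.1]
grip_width: 0.0001
```

```bash
python3 -c "
from h import *
st()
c=read_camera('wrist')
print(unwrap(c,.115,0.0003,(.05,0,-.05),'u5'))" 2>/dev/null
```

```text
t 17.42 tcp bed mm [-9.6892 -1.1206] z 235.05181318724317 yaw -1.3315410470487863 want -1.330249256089216 tz [-0.0022 -0.0009 -1.    ] F [ 0.6321 -0.5932  0.1242] w 8.923142969798154e-05
[[(np.float64(-37.5), -98), (np.float64(24.5), -93)], [(np.float64(-62.0), -12), (np.float64(-30.5), -108), (np.float64(30.0), -97)], [(np.float64(-33.0), -77), (np.float64(28.0), -97)]]
```

Call:
step_arm --plan "-25 0 20 0; -25 0 30 0; 0 0 25 0; 0 0 15 0; 0 0 5 0; 0 0 0 0; 0 0 0 0; 0 0 0 0; 0 0 0 0; 0 0 0 0; 0 0 3 0; 0 0 3 0; 0 0 2 0; 0 0 1 0; 0 0 1 0; 0 0 0 0; 0 0 0 0; 0 0 0 0"

```text
t: 18.97
tcp_pos: [0.5128, 0.0516, 0.1318]
tool_rot: [[0.239, -0.971, 0.001], [-0.971, -0.239, -0.0], [0.0, -0.001, -1.0]]
force: [-0.8, -0.7, 8.0]
grip_width: 0.0
```

```bash
python3 -c "
from h import *
st()"
```

```text
t 18.97 tcp bed mm [-8.7959 49.8977] z 131.7694715186902 yaw -1.3298581231812092 want -1.330249256089216 tz [ 0.0008 -0.0001 -1.    ] F [-0.9365 -0.5224  7.971 ] w 1.2361568875135716e-06
```

Call:
step_arm --plan "0 -1 0 0; 0 -1.5 0 0; 0 -1.5 0 0; 0 -1.5 0 0; 0 -1.5 0 0; 0 -1.5 0 0; 0 -1.5 0 0; 0 -1.5 0 0; 0 -1.5 0 0; 0 -1.5 0 0; 0 -1.5 0 0; 0 -1.5 0 0; 0 -1 0 0; 0 0 0 0; 0 0 0 0; 0 0 0 0"

```text
t: 20.3
tcp_pos: [0.5305, 0.056, 0.1317]
tool_rot: [[0.239, -0.971, 0.0], [-0.971, -0.239, -0.0], [0.0, -0.0, -1.0]]
force: [-1.7, -0.5, 7.5]
grip_width: 0.0004
```

```bash
python3 -c "
from h import *
st()"
```

```text
t 20.3 tcp bed mm [ 9.3989 49.9396] z 131.713759003033 yaw -1.329829538239373 want -1.330249256089216 tz [ 0.0001 -0.0002 -1.    ] F [-1.7521 -0.0449  7.5158] w 0.00040112927426152
```

Call:
step_arm --plan "0 0 -5 0; 0 0 -10 0; 0 10 0 0; 0 8 0 0; 0 0 0 0; 0 0 0 0; 0 0 0 0; 0 0 5 0; 0 0 5 0; 0 0 3 0; 0 0 1 0; 0 0 1 0; 0 0 0 0; 0 0 0 0; 0 0 0 0"

```text
t: 21.55
tcp_pos: [0.5134, 0.0518, 0.1316]
tool_rot: [[0.239, -0.971, 0.001], [-0.971, -0.239, 0.0], [0.0, -0.001, -1.0]]
force: [-1.8, 0.2, 9.1]
grip_width: -0.0004
```

```bash
python3 -c "
from h import *
st()"
```

```text
t 21.55 tcp bed mm [-8.1625 49.9813] z 131.60687675760613 yaw -1.3297733698522793 want -1.330249256089216 tz [ 0.0008  0.     -1.    ] F [-1.6982  0.6639  9.1427] w -0.00035884367370040175
```

Call:
step_arm --plan "0 -1 0 0; 0 -1.5 0 0; 0 -1.5 0 0; 0 -1.5 0 0; 0 -1.5 0 0; 0 -1.5 0 0; 0 -1.5 0 0; 0 -1.5 0 0; 0 -1.5 0 0; 0 -1.5 0 0; 0 0 0 0; 0 0 0 0; 0 0 0 0; 0 0 0 0"

```text
t: 22.72
tcp_pos: [0.5268, 0.0552, 0.1315]
tool_rot: [[0.239, -0.971, -0.001], [-0.971, -0.239, -0.0], [0.0, 0.001, -1.0]]
force: [-2.6, -0.0, 9.3]
grip_width: 0.0002
```

```bash
python3 -c "
from h import *
st()"
```

```text
t 22.72 tcp bed mm [ 5.6227 50.0545] z 131.53778333660617 yaw -1.3297833923921172 want -1.330249256089216 tz [-0.0007 -0.0002 -1.    ] F [-2.503   0.612   9.2771] w 0.00017693861527722903
```

13.8 of 14.3 mm: add 0.5 mm, then lift and look.

Call:
step_arm --plan "0 -0.5 0 0; 0 0 0 0; 0 0 0 0; 0 0 -5 0; 0 0 -20 0; 0 8 -30 0; 25 8 -30 0; 25 0 -20 0; 0 0 0 0; 0 0 0 0; 0 0 0 0; 0 0 0 0; 0 0 0 0; 0 0 0 0; 0 0 0 0"

```text
t: 23.97
tcp_pos: [0.5237, 0.0035, 0.2356]
tool_rot: [[0.24, -0.971, -0.001], [-0.971, -0.24, 0.0], [-0.0, 0.001, -1.0]]
force: [1.1, -0.3, -0.2]
grip_width: 0.0
```

```bash
python3 -c "
from h import *
st()
c=read_camera('wrist')
print(unwrap(c,.115,0.0003,(.05,0,-.05),'u6'))" 2>/dev/null
```

```text
t 23.97 tcp bed mm [-9.6576  0.6436] z 235.6006956342337 yaw -1.328692415435003 want -1.330249256089216 tz [-0.0012  0.0001 -1.    ] F [ 1.019  -0.5761 -0.2465] w 4.43250424558021e-05
[[(np.float64(-30.5), -96), (np.float64(30.5), -95)], [(np.float64(-30.5), -104), (np.float64(29.5), -122)], [(np.float64(-32.5), -103), (np.float64(28.0), -117)]]
```

View pics/u6.png

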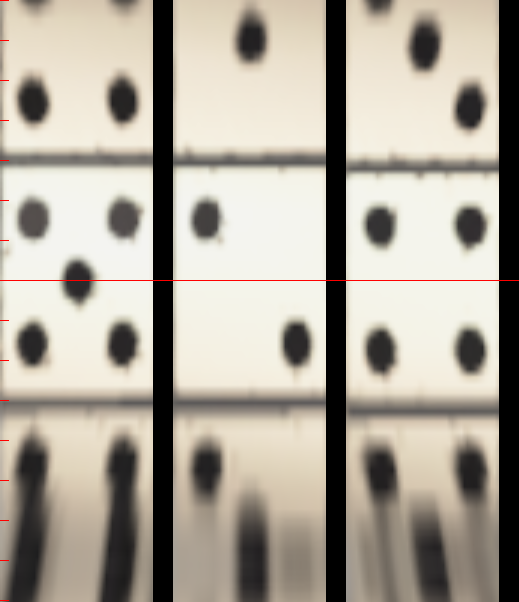

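5-2-4 is showing. Left is at 0°, middle at −0.5°, and right at −2.2°, which I'll nudge by about +1.1 mm.

Call:
step_arm --plan "25 -4 20 0; 25.5 0 30 0; 0 0 25 0; 0 0 15 0; 0 0 5 0; 0 0 0 0; 0 0 0 0; 0 0 0 0; 0 0 0 0; 0 0 0 0; 0 0 3 0; 0 0 3 0; 0 0 2 0; 0 0 1 0; 0 0 1 0; 0 0 0 0; 0 0 0 0; 0 0 0 0"

```text
t: 25.52
tcp_pos: [0.5402, -0.0452, 0.1319]
tool_rot: [[0.239, -0.971, 0.001], [-0.971, -0.239, -0.0], [0.0, -0.001, -1.0]]
force: [-0.5, 0.6, 7.8]
grip_width: -0.0
```

```bash
python3 -c "
from h import *
st()"
```

```text
t 25.52 tcp bed mm [ -5.2747 -50.5806] z 131.85114784407244 yaw -1.3298234722279367 want -1.330249256089216 tz [ 0.0007 -0.0001 -1.    ] F [-0.3834  0.6827  7.8091] w -1.6686592749981092e-06
```

Call:
step_arm --plan "0 -1 0 0; 0 -1 0 0; 0 0 0 0; 0 0 0 0; 0 0 0 0"

```text
t: 25.93
tcp_pos: [0.5415, -0.0448, 0.1317]
tool_rot: [[0.239, -0.971, -0.001], [-0.971, -0.239, -0.0], [0.0, 0.001, -1.0]]
force: [-1.8, 0.6, 8.5]
grip_width: 0.0
```

```bash
python3 -c "
from h import *
st()"
```

```text
t 25.93 tcp bed mm [ -3.945  -50.5737] z 131.7411511172167 yaw -1.3299100657915204 want -1.330249256089216 tz [-0.0007 -0.0003 -1.    ] F [-1.6614  0.9848  8.4845] w 4.871376003492581e-05
```

Call:
step_arm --plan "0 0 -5 0; 0 0 -20 0; 0 3 -30 0; -25 3 -30 0; -25.5 0 -20 0; 0 0 0 0; 0 0 0 0; 0 0 0 0; 0 0 0 0; 0 0 0 0; 0 0 0 0; 0 0 0 0"

```text
t: 26.93
tcp_pos: [0.5238, 0.0023, 0.2355]
tool_rot: [[0.238, -0.971, -0.001], [-0.971, -0.238, -0.0], [0.0, 0.001, -1.0]]
force: [0.6, -0.3, 0.5]
grip_width: -0.0003
```

```bash
python3 -c "
from h import *
st()
c=read_camera('wrist')
print(unwrap(c,.115,0.0003,(.05,0,-.05),'u7'))
B=cloud(c); m=(B[:,2]>.085)&(B[:,2]<.1)&(B[:,0]>.05)&(B[:,0]<.12)&(abs(B[:,1])<.04); Q=B[m]; print(' plunger',(Q.min(0)+Q.max(0))/2)" 2>/dev/null
```

```text
t 26.93 tcp bed mm [-9.8252 -0.6174] z 235.54342019393815 yaw -1.3308216029338078 want -1.330249256089216 tz [-0.0012 -0.0004 -1.    ] F [ 0.4979 -0.4419  0.4773] w -0.0003307690692826601
[[(np.float64(-30.5), -103), (np.float64(30.5), -99)], [(np.float64(-31.0), -103), (np.float64(29.5), -100)], [(np.float64(-29.0), -89), (np.float64(30.5), -120)]]
 plunger [0.0809 0.0004 0.0892]
```

All three wheels are within 1°. Now the plunger.

Call:
step_arm --plan "0 -30 0 0; 0 -30 0 0; 0 -20 10 0; 0 -10 25 0; 0 0 30 0; 0 0 30 0; 0 0 20 0; 0 0 5 0; 0 0 0 0; 0 0 0 0; 0 0 0 0; 0 0 0 0; 0 0 0 0; 0 0 0 0"

```text
t: 28.15
tcp_pos: [0.612, 0.0244, 0.1172]
tool_rot: [[0.239, -0.971, 0.002], [-0.971, -0.239, 0.0], [0.0, -0.002, -1.0]]
force: [0.5, 0.0, -0.3]
grip_width: -0.0004
```

```bash
python3 -c "
from h import *
st()"
```

```text
t 28.15 tcp bed mm [81.0406 -0.0966] z 117.16708132800767 yaw -1.3297790680271895 want -1.330249256089216 tz [ 0.0017  0.0001 -1.    ] F [ 0.4488 -0.0696 -0.2591] w -0.000434973692201703
```

Call:
step_arm --plan "0 0 3 0; 0 0 3 0; 0 0 3 0; 0 0 2 0; 0 0 2 0; 0 0 2 0; 0 0 2 0; 0 0 1 0; 0 0 1 0; 0 0 0 0; 0 0 0 0; 0 0 0 0"

```text
t: 29.15
tcp_pos: [0.6117, 0.0244, 0.0983]
tool_rot: [[0.239, -0.971, 0.001], [-0.971, -0.239, -0.0], [0.0, -0.001, -1.0]]
force: [-3.0, -0.3, 10.9]
grip_width: -0.0
```

Call:
step_arm --plan "0 0 1 0; 0 0 1 0; 0 0 1 0; 0 0 0 0; 0 0 0 0; 0 0 0 0"

```text
t: 29.65
tcp_pos: [0.6117, 0.0244, 0.0973]
tool_rot: [[0.238, -0.971, 0.001], [-0.971, -0.238, -0.0], [0.001, -0.001, -1.0]]
force: [-6.8, -0.9, 26.4]
grip_width: 0.0001
```

The plunger is on its hard stop: the force rose to 26 N with almost no further travel. Retreating now.

Call:
step_arm --plan "0 0 -3 0; 0 0 -5 0; 0 0 -10 0; 0 0 -20 0; 0 0 -30 0; 0 0 -35 0; 0 0 -35 0; 0 30 0 0; 0 30 0 0; 0 30 0 0; 0 0 0 0; 0 0 0 0; 0 0 0 0; 0 0 0 0; 0 0 0 0; 0 0 0 0; 0 0 0 0; 0 0 0 0"

```text
t: 31.15
tcp_pos: [0.5243, 0.0031, 0.232]
tool_rot: [[0.239, -0.971, 0.0], [-0.971, -0.239, -0.0], [0.0, -0.0, -1.0]]
force: [-0.5, -0.7, 0.1]
grip_width: 0.0001
```

```bash
python3 -c "
from h import *
st()
c=read_camera('wrist'); save(c,'w9')
print(unwrap(c,.115,0.0003,(.05,0,-.05),'u9'))
B=cloud(c); m=(B[:,2]>.072)&(B[:,2]<.1)&(np.hypot(B[:,0]-.081,B[:,1])<.012); print(' plunger z',np.median(B[m,2]))" 2>/dev/null
```

```text
t 31.15 tcp bed mm [-9.192   0.0181] z 232.04300454647955 yaw -1.329563651812045 want -1.330249256089216 tz [ 0. -0. -1.] F [-0.6879 -0.5579  0.0586] w 0.0001253437169404909
[[(np.float64(-32.0), -79), (np.float64(30.5), -99)], [(np.float64(-61.5), -12), (np.float64(-30.0), -87), (np.float64(30.0), -99)], [(np.float64(-30.0), -105), (np.float64(30.5), -113)]]
 plunger z 0.09029112967733714
```

View pics/w9.png

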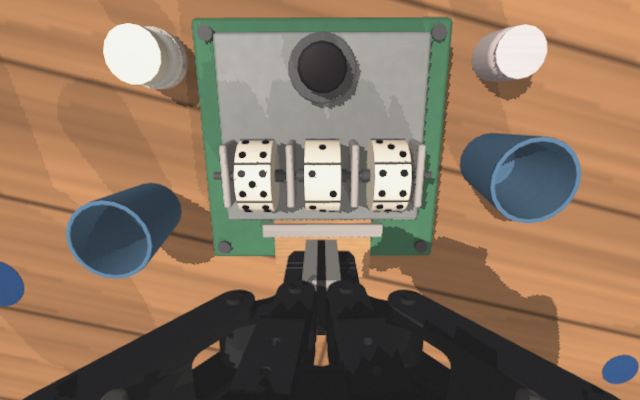

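The view shows 5-2-4 (at pixels 255,182 / 322,180 / 390,180), the plunger back up at (322,67), and the cups, jar and tin standing. Handing in.

```bash
python3 -c "
from cell import *
print(hand_in())"
```

```text
the job is handed in; nothing more can be done
None
```

The press is set to 5-2-4, the card is embossed and the job is handed in at about 31 s on the robot's clock. I rolled the middle, right and left wheels with closed fingertips, nudged the right one once more, then pressed the plunger and backed off.

- **Wheel angles:** in the last picture the left wheel shows five, the middle two and the right four. The dividing lines put each within about 1° of squarely up.
- **Wheel force:** the highest reading at the checks while on the wheels was about 9 N. I only read force at the end of each move, so brief peaks in between were not seen.
- **Plunger:** it went down to its hard stop, with the force rising to 26 N over the last millimetre of travel. Depth then showed its top back at 90 mm, where it started.
- **Surroundings:** the cups, jar and tin are upright around the press in the last picture, and no move went near them. I did not re-measure their positions.
- **Disagreement:** the top and wrist cameras differed by about 3 mm on the bed's position along its x. I used the wrist camera, and the rolling distances agreed with it.

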